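Change over hardware boxes with a fingertip

TASK

Change over from the small box of screws to the large one: push the small plywood box's open lid shut, and flip the large plywood box's lid up and over past upright, so that it leans back fully open by its own weight. Only push with the fingers: do not pinch or lift anything, push gently, leave both boxes standing where they are and do not disturb the other things on the bench.

Things in the scene. Friction and masses are not known exactly. Their poses are not given: they have to be found in the camera images.
- large_box: the large plywood hardware box, loose on the bench, about 2.0 kg: 100 deep (its x) x 200 wide (its y) x 80 mm high without lid, walls 9 thick. Origin: centre of its underside; +x points from its front (the side nearest the robot, with the lid's tab) to its hinge side, z up; yaw within 0.3 rad of 0.
- large_lid (a joint): angle (rad) of the large box's lid: 0 shut, flat on the rim; 1.57 upright; 1.9 fully open, leaning back beyond the far wall on its stop. Hinge nearly free, lightly damped, no spring: below about 1.5 the lid falls shut, past about 1.65 it falls open and stays by its weight. It starts shut.
- large_lid_tab (a point): middle of the front edge of the large lid's tab, at the level of the lid's underside; moves with the lid, 128 mm from the hinge axis. The dark wooden tab is 50 mm wide, 8 thick, flush with the lid's underside, and sticks out 28 beyond the middle of the lid's front edge; below it is free space down to the bench (80 mm when shut).
- large_box_hinge (a point): middle of the large lid's hinge axis (along the box's y), fixed on the box: top of the far wall, box frame (50, 0, 80) mm. The lid is a plywood panel 100 x 200 x 10 mm, about 0.2 kg; its underside lies in the plane of the axis.
- small_box: the small plywood hardware box, loose on the bench, about 1.4 kg: 80 deep (its x) x 120 wide (its y) x 80 mm high without lid, walls 9 thick. Origin: centre of its underside; +x points from its front (the side nearest the robot, with the lid's tab) to its hinge side, z up; yaw within 0.3 rad of 0.
- small_lid (a joint): angle (rad) of the small box's lid: 0 shut, flat on the rim; 1.57 upright; 1.9 fully open, leaning back beyond the far wall on its stop. Hinge nearly free, lightly damped, no spring: below about 1.5 the lid falls shut, past about 1.65 it falls open and stays by its weight. It starts leaning open.
- small_lid_tab (a point): middle of the front edge of the small lid's tab, at the level of the lid's underside; moves with the lid, 108 mm from the hinge axis. The dark wooden tab is 50 mm wide, 8 thick, flush with the lid's underside, and sticks out 28 beyond the middle of the lid's front edge; below it is free space down to the bench (80 mm when shut).
- small_box_hinge (a point): middle of the small lid's hinge axis (along the box's y), fixed on the box: top of the far wall, box frame (40, 0, 80) mm. The lid is a plywood panel 80 x 120 x 10 mm, about 0.12 kg; its underside lies in the plane of the axis.
- tenon: pale wooden practice tenon joint, 50 x 125 x 50, long side roughly along world x, on the bench between the two boxes (mm); origin at the centre of its underside; to be left alone
- sanding: brown sanding block, 63 x 101 x 33, on the bench at the robot's side of the boxes (mm); origin at the centre of its underside; to be left alone
- mortise: pale wooden practice mortise block, 45 x 110 x 45, at the right (mm); origin at the centre of its underside; to be left alone
- halving: wooden practice halving joint, 40 x 140 x 38, at the right, on the robot's side of the boxes (mm); origin at the centre of its underside; to be left alone
There are look-alikes about, which are no part of the job. Leave any orange or pink look-alike of the small_box alone.

How it is judged:
By the outcome, as a careful person would: the job done as asked, in the order asked, and still so for the second after the job is handed in, with the robot touching nothing.
It also fails if it takes over 59 s, if anything falls off the work surface, if the arm or the gripper's body presses on something with over 40 N, if the wrist force passes 120 N, or if a joint passes its speed limit or range.

ROBOT

A 7-joint arm with a two-finger parallel gripper is mounted at the origin on a cart in front of the work surface, level with it; the furniture and walls round the work are solid. World frame = base frame: x ahead of the robot, y to its left, z up, the work surface at z = 0. Lengths are in mm, angles in rad, forces in N, time in s.
With the tool pointing down it reaches from about 400 to 875 mm from the base axis. Payload 4.4 kg.
Tool frame: the origin (TCP) lies at the very end of the fingers, on their centre line; the grasp point (between the pads) lies ctrl.grip_point_offset behind it (ctrl.grip_point_offset is the distance from the TCP to the grasp point, in mm); z points along the fingers, y is the line along which they close (so a half turn about z gives the same grasp; the last joint's range is limited). The gripper opens to 85 mm and grips with 20 to 120 N. Pads are 22 mm wide; open, the fingers measure 114 mm over their backs; the gripper's body (76 mm by 85 mm) begins 54 mm behind the grasp point. The pads swing forward as they close: fully open they stand 13 mm farther back than shut.
Start: joints at [1.133, 0.628, 0.038, 1.517, -0.027, 0.996, -0.02], TCP at [236.17, -605.592, 192.813] pointing down, gripper open.
Joint ranges: [-3.06, 3.06], [-0.37, 2.12], [-1.25, 1.32], [0.18, 2.47], [-1.1, 4.24], [0.23, 1.98], [-2.94, 2.94]. Speed limits (rad/s): [2.57, 2.57, 3.14, 3.14, 3.14, 3.14, 3.14].

INTERFACE

Orientations are given as [roll, pitch, yaw] about the fixed x, y, z axes, in that order (R = Rz(yaw) Ry(pitch) Rx(roll)).
In Python, from cell import read_state, cams, ctrl, models gives the robot as it stands. The module is installed in compiled form; this text tells all that it offers.
- The arm moves only by the tool creep_tool, called after "Call:" as a command line: name --pt "numbers of a row" for each row, then --argument value for the rest. Schema: {"type":"object","properties":{"segments":{"type":"array","items":{"type":"array","items":{"type":"number"},"minItems":7,"maxItems":7},"minItems":1,"maxItems":12},"only":{"type":"string"},"quiet":{"type":"boolean"},"lines":{"type":"string"}},"required":["segments"],"additionalProperties":false}. segments is a list of rows, 1 to 12 of them, each of 7 numbers: dx, dy, dz in shares of the most that a row can go, 1 being 50 mm, then a rotation vector rx, ry, rz in a scale on which 1.0 is pi rad, then the finger opening in mm; each row shifts and turns the commanded pose from where the row before left it, along the tool's axes as they then stand; what a row does not reach is not made up. A row lasts 1/10 s, in which the tool goes at most 50 mm and 0.15 rad, less where a joint would pass 70% of its speed; a pose out of reach is approached as far as the arm can. The fingers move at their own pace and stop on an object; the grip force is fixed at half the most. Time passes only in rows, so rows that do not move let the fingers close. The tool returns the time, the measured TCP pose, the force, the opening and the grip force at its end. only (a regular expression) keeps the lines of the reply that match it, lines (a string "A,B") keeps lines A to B, and quiet returns only ok. Shift and turn numbers lie between -1 and 1, and a call with a number outside is refused. Input that does not fit is refused with a message, and nothing moves.
- read_state(): the state, without advancing time (a new reading comes with each control period).
- cams.get_image(name): name is "scene" or "top" or "wrist"; returns (picture, depth): 420x560x3 uint8, blue, green, red; 420x560 float32, mm along the optical axis (not along the pixel's ray), 0 where there is no reading.
- cams.calibration(name): a dict with "fx", "fy", "cx", "cy" (pixels), "k1" (the pictures are not rectified: a ray, as slopes to the right and down, at radius r is drawn at 1 + k1 r^2 times it, then the intrinsics apply), "rvec" (rotation vector, rad) and "tvec" (3), from world to camera coordinates, as OpenCV has them; the wrist camera has in their place "hand_eye" (4x4, takes a point from camera to tool coordinates, whose origin is the TCP and whose axes are the flange's). Camera axes: x right, y down, z forward; pixel columns grow to the right and rows downward; lengths in mm; the calibration is good to about 2 mm. A picture is of the moment at which its call begins: read the wrist's pose just before it. calibration takes no time and is no camera call.
- ctrl.finish_job(): hands the job in; it is judged then, once.
Trained networks look in the newest picture that a camera, given by its name, has taken for a name from the list of things; names that differ only in an ending like _2 or _b are one class to them, and where a whole thing is asked for, a point or a joint stands for the part that bears it (a point fixed in the world has none). Each returns a list of dicts, best first, with "confidence" (0 to 1); they miss things now and then, are a little off and sometimes report something else, mostly with a low value. They report only what shows in the picture. A call takes as long as a camera call. They do not tell look-alikes from the thing itself.
- models.search_frame(thing, camera): "extent" ([left, top, right, bottom] in pixels, round what is visible of it).
- models.mark_of(thing, camera): "position" ([column, row] in pixels: a listed point, or the origin of a listed thing).
The state is a dict: "clock": time; "qpos": joint angles; "qd": joint speeds; "tau": joint torques, N m; "eef_pos": TCP position; "tool_rot": TCP orientation; "force": force on the tool from outside, world axes, zero at the start; "torque": the same for the moment, N m; "width": finger opening in mm; "gripper_force": force on a finger pad.
Only numpy, scipy, OpenCV 4.12 (cv2) and the standard library are available. Lean on these libraries where they do the work, as an engineer would, in place of code of your own. Each camera call takes 0.05 s, during which the arm holds its last target. There are 200 camera calls.

## Working session

There is one attempt and no reset: what is moved stays moved. The work goes in short steps, Python scripts to look and compute and a tool call to move; the robot and the scene stay as the last step left them, time stands still between calls to the robot, and variables do not carry over. Pictures are saved under pics/ and viewed, at most 10 in all, crops included, and the job is handed in when it is done.

```bash
mkdir -p pics
```

Create h.py:
```python
from cell import read_state, cams, ctrl, models
import numpy as np, cv2
from scipy.spatial.transform import Rotation as R
def snap(n,f=None):
    s=read_state(); im,d=cams.get_image(n)
    if f: cv2.imwrite('pics/'+f,im)
    return s,im,d
def rays(n,uv):
    c=cams.calibration(n); K=np.array([[c['fx'],0,c['cx']],[0,c['fy'],c['cy']],[0,0,1.]])
    p=cv2.undistortPoints(np.array(uv,float).reshape(-1,1,2),K,np.array([c['k1'],0,0,0,0.])).reshape(-1,2)
    return np.c_[p,np.ones(len(p))]
def toworld(n,uv,z):  # z depth
    c=cams.calibration(n); P=rays(n,uv)*np.array(z,float).reshape(-1,1)
    M=R.from_rotvec(np.ravel(c['rvec'])).as_matrix()
    return (P-np.ravel(c['tvec']))@M
def cloud(n,d):
    v,u=np.nonzero(d>0); 
    return np.c_[u,v],toworld(n,np.c_[u,v],d[v,u])
```

Run:
```python
from h import *
for n in('top','scene'):
    s,im,d=snap(n,n+'1.png'); np.savez(n+'1.npz',im=im,d=d)
    for t in('large_box','small_box','large_lid','small_lid','tenon','sanding','mortise','halving'):
        print(n,t,[(np.round(r['extent']).tolist(),round(r['confidence'],2)) for r in models.search_frame(t,n)][:4])
    for t in('large_lid_tab','small_lid_tab','large_box_hinge','small_box_hinge'):
        print(n,t,[(np.round(r['position']).tolist(),round(r['confidence'],2)) for r in models.mark_of(t,n)][:4])
print(s['tool_rot'],s['eef_pos'],s['clock'])
```

```text
top large_box [([114.0, 142.0, 200.0, 201.0], 0.93)]
top small_box [([142.0, 253.0, 207.0, 315.0], 0.7), ([361.0, 127.0, 425.0, 186.0], 0.65), ([298.0, 120.0, 352.0, 197.0], 0.63)]
top large_lid [([116.0, 148.0, 196.0, 197.0], 0.67), ([112.0, 144.0, 202.0, 201.0], 0.67)]
top small_lid [([300.0, 122.0, 343.0, 157.0], 0.95), ([143.0, 256.0, 198.0, 314.0], 0.88), ([370.0, 126.0, 425.0, 176.0], 0.72)]
top tenon [([328.0, 255.0, 383.0, 272.0], 0.74), ([210.0, 147.0, 262.0, 177.0], 0.68), ([296.0, 121.0, 355.0, 196.0], 0.51)]
top sanding [([222.0, 248.0, 274.0, 294.0], 0.83)]
top mortise [([383.0, 193.0, 431.0, 232.0], 0.94), ([223.0, 247.0, 274.0, 296.0], 0.74)]
top halving [([326.0, 253.0, 385.0, 270.0], 0.59), ([110.0, 148.0, 202.0, 200.0], 0.35), ([297.0, 120.0, 351.0, 159.0], 0.28)]
top large_lid_tab [([154.0, 200.0], 0.77), ([404.0, 215.0], 0.3)]
top small_lid_tab [([411.0, 133.0], 0.95), ([325.0, 127.0], 0.86), ([191.0, 260.0], 0.76)]
top large_box_hinge [([152.0, 151.0], 0.79)]
top small_box_hinge [([324.0, 154.0], 0.97), ([385.0, 167.0], 0.97), ([159.0, 300.0], 0.57)]
scene large_
[... 271 characters left out ...]
9.0], 0.97), ([268.0, 132.0, 309.0, 154.0], 0.95)]
scene tenon [([195.0, 215.0, 236.0, 245.0], 0.64)]
scene sanding [([292.0, 247.0, 321.0, 281.0], 0.88), ([140.0, 234.0, 220.0, 322.0], 0.27)]
scene mortise [([324.0, 154.0, 339.0, 182.0], 0.83)]
scene halving [([332.0, 189.0, 357.0, 225.0], 0.91)]
scene large_lid_tab [([203.0, 282.0], 0.92), ([256.0, 176.0], 0.25)]
scene small_lid_tab [([246.0, 144.0], 0.77), ([278.0, 133.0], 0.75), ([274.0, 278.0], 0.71)]
scene large_box_hinge [([165.0, 256.0], 0.78)]
scene small_box_hinge [([294.0, 315.0], 0.95), ([260.0, 174.0], 0.84), ([288.0, 149.0], 0.6)]
[ 3.14150359e+00 -3.07227641e-05  3.71787509e-01] [ 236.17814193 -605.61017017  192.84777084] 0.65
```

View pics/top1.png

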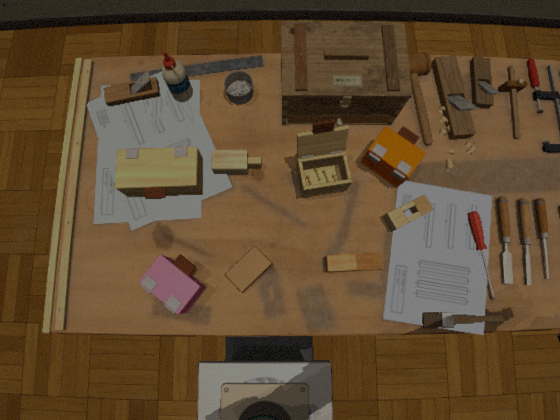

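View pics/scene1.png

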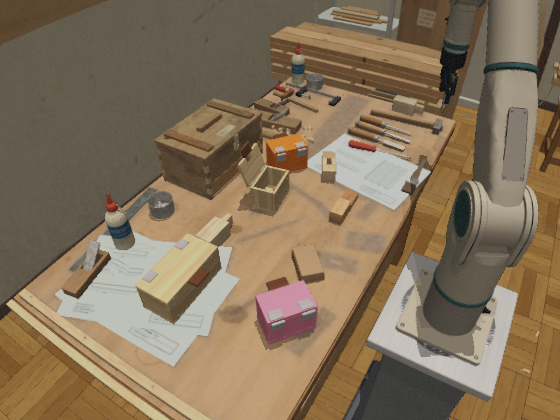

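The top view shows the plywood large box at about (158,172), shut. The plywood small box is at (324,172), with its lid leaning back towards the chest at (345,75). The pink box at (170,285) and the orange one at (397,155) are the decoys.

Run:
```python
from h import *
def box(uv,P,ext,z0,z1,hsv=None):
    m=(uv[:,0]>=ext[0])&(uv[:,0]<=ext[2])&(uv[:,1]>=ext[1])&(uv[:,1]<=ext[3])&(P[:,2]>z0)&(P[:,2]<z1)
    return P[m]
f=np.load('top1.npz'); uv,P=cloud('top',f['d'])
for nm,e,z0,z1 in(('large lid',(110,138,205,203),84,110),('small rim',(293,148,356,200),70,88),('smalllid',(293,115,356,165),95,230),('chest',(275,20,412,128),60,400),('tenon',(208,145,265,180),35,65),('orange',(358,123,430,190),60,120),('pink',(138,250,210,318),60,120),('sanding',(220,244,276,296),20,50),('mort',(380,190,434,235),30,60),('halv',(322,250,386,274),25,60),('bottle',(155,50,195,100),40,400),('can',(220,68,256,106),20,200)):
    Q=box(uv,P,e,z0,z1)
    if len(Q)<5: print(nm,len(Q));continue
    r=cv2.minAreaRect(Q[:,:2].astype(np.float32))
    print(nm,len(Q),'rect',np.round(r[0]),np.round(r[1]),round(r[2],1),'min',np.round(np.percentile(Q,1,0)),'max',np.round(np.percentile(Q,99,0)),'medz',round(np.median(Q[:,2])))
for n in('top','scene'):
    d=np.load(n+'1.npz')['d']
    for t,ps in dict(top=[('ltab',154,198),('ltab',154,194),('stab',325,127),('stab',324,130),('shinge',324,154),('lhinge',152,151)],scene=[('ltab',203,280),('stab',247,146),('shinge',260,174)])[n] and [(a,(b,c)) for a,b,c in dict(top=[('ltab',154,198),('ltab',154,194),('stab',325,127),('stab',324,130),('shinge',324,154),('lhinge',152,151)],scene=[('ltab',203,280),('stab',247,146),('shinge',260,174)])[n]]:
        print(n,t,ps,np.round(toworld(n,[ps],[d[ps[1],ps[0]]])))
# profile through small lid mid column
d=np.load('top1.npz')['d']
for v in range(112,160,2): print(v,np.round(toworld('top',[(325,v)],[d[v,325]])[0]),np.round(toworld('top',[(308,v)],[d[v,308]])[0]))
im=np.load('top1.npz')['im'];cv2.imwrite('pics/crop1.png',cv2.resize(im[90:215,90:360],None,fx=2.9,fy=2.9,interpolation=cv2.INTER_CUBIC))
```

```text
large lid 3426 rect [600. 261.] [131. 201.] 1.6 min [539. 163.  85.] max [661. 359.  94.] medz 90
small rim 764 rect [ 607. -148.] [ 86. 121.] 9.3 min [ 558. -211.   71.] max [654. -84.  88.] medz 80
smalllid 1217 rect [ 667. -138.] [ 36. 120.] 8.3 min [ 644. -195.   96.] max [684. -79. 182.] medz 137
chest 11932 rect [ 818. -223.] [294. 357.] 0.3 min [ 679. -345.   65.] max [959. -47. 183.] medz 163
tenon 825 rect [644.  72.] [ 51. 124.] 0.1 min [620.  12.  37.] max [669. 133.  54.] medz 50
orange 1945 rect [ 659. -332.] [120. 117.] 52.5 min [ 588. -386.   62.] max [ 711. -258.   94.] medz 90
pink 2266 rect [342. 207.] [122. 114.] 52.5 min [273. 149.  67.] max [394. 275.  94.] medz 89
sanding 1068 rect [373.  38.] [ 63. 101.] 43.9 min [324. -11.  22.] max [421.  87.  37.] medz 33
mort 750 rect [ 511. -362.] [ 45. 113.] 27.0 min [ 470. -416.   31.] max [ 549. -306.   49.] medz 45
halv 501 rect [ 386. -188.] [40. 71.] 2.7 min [ 366. -221.   27.] max [ 406. -153.   42.] medz 38
bottle 825 rect [853. 226.] [52. 61.] 29.3 min [829. 200.  41.] max [874. 253. 185.] medz 113
can 428 rect [8
[... 808 characters left out ...]
 [ 674. -140.  167.] [ 750. -118.    3.]
130 [ 671. -141.  162.] [ 744. -118.    4.]
132 [ 671. -142.  153.] [ 670. -103.  154.]
134 [ 669. -143.  145.] [ 665. -103.  154.]
136 [ 667. -144.  138.] [ 663. -103.  147.]
138 [ 665. -144.  133.] [ 661. -104.  141.]
140 [ 662. -145.  128.] [ 658. -104.  137.]
142 [ 660. -146.  121.] [ 657. -105.  128.]
144 [ 659. -147.  111.] [ 654. -105.  123.]
146 [ 656. -147.  106.] [ 652. -106.  116.]
148 [ 652. -148.  102.] [ 650. -106.  109.]
150 [ 651. -149.   93.] [ 646. -107.  104.]
152 [ 648. -150.   87.] [ 645. -107.   96.]
154 [ 646. -150.   80.] [ 642. -108.   89.]
156 [ 640. -150.   80.] [ 639. -108.   83.]
158 [ 638. -151.   72.] [ 635. -109.   80.]
```

View pics/crop1.png

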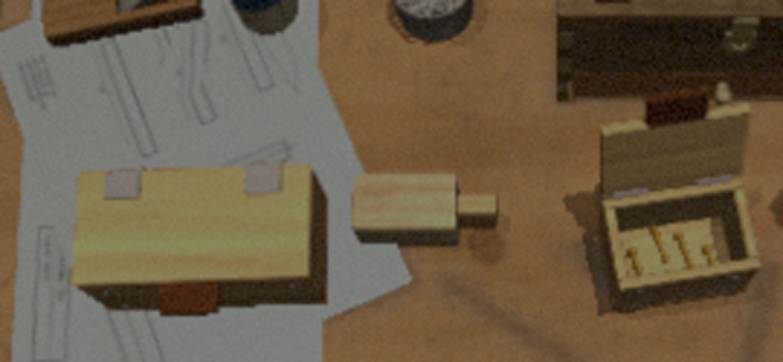

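The crop shows the small box yawed about +0.15 rad. Its lid tab is at about crop (678,108), roughly 70 mm clear of the chest front, with a small latch near crop (722,95). I'll raise the arm, close the fingers and go over to behind the small lid.

The rows are not in the units I measure in: shifts go in shares of 50 mm and turns go in shares of pi rad. I convert before sending: -40 mm is -0.8, 36 mm is 0.72, 0.11 rad / 3.1416 = 0.035.

Call:
creep_tool --pt "0 0 -0.8 0 0 0 0" --pt "0 0 -0.8 0 0 0.035 0" --pt "0 0 -0.8 0 0 0.035 0" --pt "0.72 -0.56 0 0 0 0 0" --pt "0.72 -0.56 0 0 0 0 0" --pt "0.72 -0.56 0 0 0 0 0" --pt "0.72 -0.56 0 0 0 0 0" --pt "0.72 -0.56 0 0 0 0 0" --pt "0.72 -0.56 0 0 0 0 0" --pt "0.72 -0.56 0 0 0 0 0"

```text
clock: 2.3
eef_pos: [456.7, -372.3, 313.1]
tool_rot: [3.141, -0.0, 0.152]
force: [-0.1, 0.0, 0.2]
width: -0.1
gripper_force: 0.0
```

Run:
```python
from h import *
d=np.load('top1.npz')['d']
for v in range(112,134,3): print(v,[np.round(toworld('top',[(u,v)],[d[v,u]])[0]).tolist() for u in (333,337,340,343)])
uv,P=cloud('top',d); m=(P[:,0]>740)&(P[:,0]<960)&(P[:,1]>-350)&(P[:,1]<-40); print('chest top',np.percentile(P[m,2],[50,90,99,100]))
m=(P[:,0]>690)&(P[:,0]<755)&(P[:,1]>-260)&(P[:,1]<0)&(P[:,2]>12); print('behind lid',np.round(P[m][::10]).tolist()[:30])
s=read_state();print(s['qpos'],s['eef_pos'],s['tool_rot'],ctrl.grip_point_offset)
```

```text
112 [[761.0, -176.0, 74.0], [761.0, -186.0, 75.0], [762.0, -194.0, 73.0], [760.0, -201.0, 76.0]]
115 [[761.0, -178.0, 57.0], [762.0, -189.0, 55.0], [761.0, -196.0, 58.0], [761.0, -204.0, 57.0]]
118 [[762.0, -181.0, 39.0], [761.0, -191.0, 41.0], [762.0, -199.0, 39.0], [760.0, -206.0, 43.0]]
121 [[685.0, -157.0, 180.0], [754.0, -191.0, 38.0], [752.0, -199.0, 41.0], [762.0, -210.0, 22.0]]
124 [[678.0, -157.0, 178.0], [745.0, -191.0, 37.0], [745.0, -198.0, 39.0], [760.0, -213.0, 7.0]]
127 [[677.0, -158.0, 166.0], [754.0, -197.0, 1.0], [681.0, -176.0, 156.0], [683.0, -183.0, 154.0]]
130 [[674.0, -160.0, 156.0], [674.0, -169.0, 155.0], [675.0, -176.0, 154.0], [675.0, -183.0, 153.0]]
133 [[670.0, -161.0, 149.0], [671.0, -170.0, 148.0], [671.0, -177.0, 145.0], [672.0, -185.0, 143.0]]
chest top [162.12307656 171.11157196 182.68758777 185.73454291]
behind lid [[755.0, -186.0, 161.0], [754.0, -200.0, 118.0], [749.0, -198.0, 41.0], [745.0, -198.0, 39.0]]
[ 0.60092714  0.4318029   0.05450206  1.52282638 -0.02457151  1.1870513
 -0.7594927 ] [ 456.72455919 -372.29278893  313.09342055] [ 3.14116355e+00 -3.92449639e-04  1.51680715e-01] 18.700000000000003
```

Converted, 45 mm is 0.9, 37.5 mm is 0.75.

Call:
creep_tool --pt "0.75 -0.48 0 0 0 0 0" --pt "0.75 -0.48 0 0 0 0 0" --pt "0.75 -0.48 0 0 0 0 0" --pt "0.75 -0.48 0 0 0 0 0" --pt "0.75 -0.48 0 0 0 0 0" --pt "0.75 -0.48 0 0 0 0 0" --pt "0.75 -0.48 0 0 0 0 0" --pt "0.75 -0.48 0 0 0 0 0" --pt "0 0 0.9 0 0 0 0" --pt "0 0 0.8 0 0 0 0" --pt "0 0 0 0 0 0 0"

```text
clock: 3.4
eef_pos: [718.8, -137.4, 220.8]
tool_rot: [-3.138, 0.013, 0.153]
force: [-1.5, -0.6, -0.2]
width: -0.2
gripper_force: 0.0
```

Run:
```python
from h import *
s,im,d=snap('scene','scene2.png')
```

```text
(no output)
```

View pics/scene2.png

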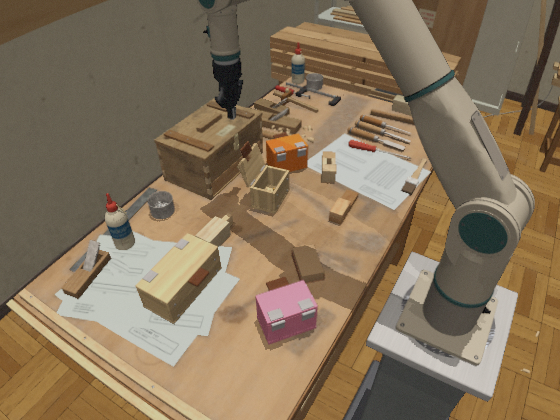

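The gripper is just above the gap between the chest front and the small lid, with its tip at about (232,115). Next I'll go down and push gently toward the robot.

Converted, 34 mm is 0.68, 30 mm is 0.6.

Call:
creep_tool --pt "0 0 0.6 0 0 0 0" --pt "0 0 0.68 0 0 0 0" --pt "-0.16 0 0 0 0 0 0" --pt "-0.16 0 0 0 0 0 0" --pt "-0.16 0 0 0 0 0 0" --pt "-0.16 0 0 0 0 0 0" --pt "-0.16 0 0 0 0 0 0" --pt "-0.16 0 0 0 0 0 0" --pt "-0.16 0 0 0 0 0 0" --pt "-0.16 0 0 0 0 0 0" --pt "-0.16 0 0 0 0 0 0" --pt "-0.16 0 0 0 0 0 0"

```text
clock: 4.65
eef_pos: [643.4, -150.8, 163.8]
tool_rot: [3.142, 0.0, 0.152]
force: [0.2, -0.1, 0.5]
width: -0.2
gripper_force: 0.0
```

Run:
```python
from h import *
s,im,d=snap('scene','scene3.png')
print(s['force'],[(np.round(r['position']).tolist(),round(r['confidence'],2)) for r in models.mark_of('small_lid_tab','scene')][:4])
cv2.imwrite('pics/crop3.png',cv2.resize(im[90:250,180:340],None,fx=3,fy=3))
```

```text
[ 0.19575389 -0.09194343  0.51616838] [([275.0, 277.0], 0.94), ([248.0, 147.0], 0.87), ([278.0, 136.0], 0.71)]
```

View pics/crop3.png

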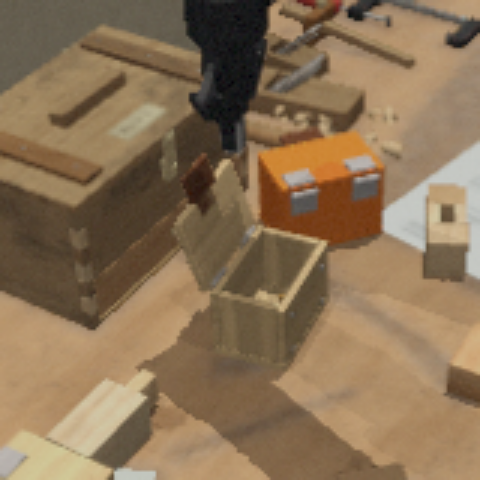

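Run:
```python
from h import *
s,im,d=snap('scene')
c=cams.calibration('scene');K=np.array([[c['fx'],0,c['cx']],[0,c['fy'],c['cy']],[0,0,1.]])
pr=lambda p:cv2.projectPoints(np.array(p,float).reshape(-1,3),np.ravel(c['rvec']),np.ravel(c['tvec']),K,np.array([c['k1'],0,0,0,0.]))[0].reshape(-1,2)
print(s['eef_pos'],pr(s['eef_pos']),pr([681,-140,182]))
for p in((258,138),(258,134),(258,130),(254,120),(246,146),(262,160),(250,160)): print(p,np.round(toworld('scene',[p],[d[p[1],p[0]]])[0]))
s,im,d=snap('top')
for v in range(110,160,3): print(v,[np.round(toworld('top',[(u,v)],[d[v,u]])[0]).tolist() for u in (310,325,335)])
```

```text
[ 642.82443689 -151.25030061  163.87832102] [[258.62766883 151.30633247]] [[245.31702315 144.34771501]]
(258, 138) [ 638. -144.  216.]
(258, 134) [ 636. -142.  231.]
(258, 130) [ 635. -142.  244.]
(254, 120) [ 634. -125.  286.]
(246, 146) [ 678. -138.  178.]
(262, 160) [ 660. -192.  101.]
(250, 160) [ 662. -132.  138.]
110 [[385.0, -41.0, 807.0], [387.0, -48.0, 803.0], [413.0, -61.0, 752.0]]
113 [[382.0, -40.0, 810.0], [382.0, -47.0, 809.0], [384.0, -52.0, 805.0]]
116 [[380.0, -40.0, 811.0], [380.0, -47.0, 810.0], [381.0, -51.0, 808.0]]
119 [[377.0, -40.0, 814.0], [378.0, -46.0, 813.0], [378.0, -50.0, 811.0]]
122 [[375.0, -40.0, 816.0], [375.0, -46.0, 814.0], [376.0, -50.0, 813.0]]
125 [[374.0, -40.0, 816.0], [374.0, -46.0, 814.0], [374.0, -50.0, 814.0]]
128 [[372.0, -39.0, 817.0], [372.0, -45.0, 816.0], [372.0, -49.0, 816.0]]
131 [[370.0, -39.0, 817.0], [370.0, -45.0, 818.0], [370.0, -49.0, 817.0]]
134 [[368.0, -39.0, 819.0], [369.0, -45.0, 818.0], [369.0, -49.0, 818.0]]
137 [[367.0, -39.0, 819.0], [367.0, -45.0, 819.0], [367.0, -49.0, 818.0]]
140 [[366.0, -39.0, 819.0], [366.0, -45.0, 819.0], [366.0, -49.0, 819.0]]
143 [[364.0, -39.0, 820.0], [365.0, -45.0, 819.0], [364.0, -48.0, 820.0]]
146 [[362.0, -39.0, 821.0], [363.0, -45.0, 820.0], [363.0, -48.0, 820.0]]
149 [[361.0, -39.0, 821.0], [361.0, -44.0, 821.0], [362.0, -48.0, 820.0]]
152 [[360.0, -39.0, 821.0], [360.0, -44.0, 822.0], [360.0, -48.0, 820.0]]
155 [[358.0, -39.0, 822.0], [359.0, -44.0, 822.0], [359.0, -48.0, 821.0]]
158 [[358.0, -39.0, 821.0], [357.0, -44.0, 822.0], [358.0, -48.0, 821.0]]
```

Run:
```python
from h import *
s,im,d=snap('scene')
for v in range(132,160,2): print(v,[(np.round(toworld('scene',[(u,v)],[d[v,u]])[0]).tolist(),im[v,u].tolist()) for u in (254,258,261)])
a=cv2.resize(im[100:190,215:315],None,fx=4,fy=4,interpolation=cv2.INTER_CUBIC)
s,w,dw=snap('wrist'); w=cv2.resize(w,(480,360)); b=np.zeros((360,880,3),np.uint8); b[:,:400]=a; b[:,400:]=w
cv2.imwrite('pics/c4.png',cv2.resize(b,(800,327)))
```

```text
132 [([645.0, -136.0, 238.0], [21, 17, 15]), ([638.0, -147.0, 234.0], [41, 43, 43]), ([635.0, -157.0, 229.0], [60, 66, 74])]
134 [([646.0, -138.0, 230.0], [23, 19, 21]), ([637.0, -144.0, 229.0], [45, 44, 45]), ([636.0, -158.0, 222.0], [47, 52, 62])]
136 [([647.0, -138.0, 223.0], [22, 25, 21]), ([636.0, -142.0, 224.0], [42, 44, 40]), ([637.0, -158.0, 215.0], [47, 53, 56])]
138 [([646.0, -136.0, 218.0], [21, 21, 23]), ([638.0, -145.0, 215.0], [35, 35, 36]), ([635.0, -155.0, 210.0], [50, 55, 63])]
140 [([761.0, -296.0, 82.0], [48, 61, 71]), ([636.0, -142.0, 211.0], [51, 54, 55]), ([761.0, -338.0, 57.0], [37, 55, 74])]
142 [([763.0, -298.0, 72.0], [36, 53, 70]), ([763.0, -321.0, 58.0], [65, 93, 117]), ([761.0, -338.0, 49.0], [39, 55, 75])]
144 [([680.0, -182.0, 159.0], [129, 170, 198]), ([763.0, -321.0, 50.0], [46, 68, 92]), ([760.0, -336.0, 43.0], [55, 79, 96])]
146 [([46.0, 702.0, 887.0], [106, 146, 167]), ([759.0, -316.0, 46.0], [48, 71, 95]), ([762.0, -338.0, 32.0], [63, 86, 106])]
148 [([674.0, -173.0, 152.0], [82, 116, 136]), ([673.0, -192.0, 141.0], [81, 112, 135]), ([759.0, -333.0, 28.0], [61, 85, 102])]
150 [([671.0, -168.0, 149.0], [82, 113, 134]), ([672.0, -190.0, 135.0], [85, 115, 137]), ([760.0, -333.0, 19.0], [36, 53, 75])]
152 [([669.0, -164.0, 144.0], [82, 114, 134]), ([668.0, -184.0, 133.0], [83, 113, 134]), ([760.0, -333.0, 10.0], [41, 60, 78])]
154 [([667.0, -161.0, 140.0], [81, 114, 135]), ([666.0, -181.0, 128.0], [78, 109, 130]), ([664.0, -193.0, 121.0], [97, 127, 152])]
156 [([669.0, -163.0, 130.0], [81, 114, 134]), ([666.0, -179.0, 122.0], [81, 114, 134]), ([664.0, -193.0, 114.0], [88, 121, 144])]
158 [([666.0, -158.0, 128.0], [74, 108, 128]), ([663.0, -175.0, 117.0], [65, 91, 110]), ([663.0, -191.0, 108.0], [82, 115, 137])]
```

View pics/c4.png

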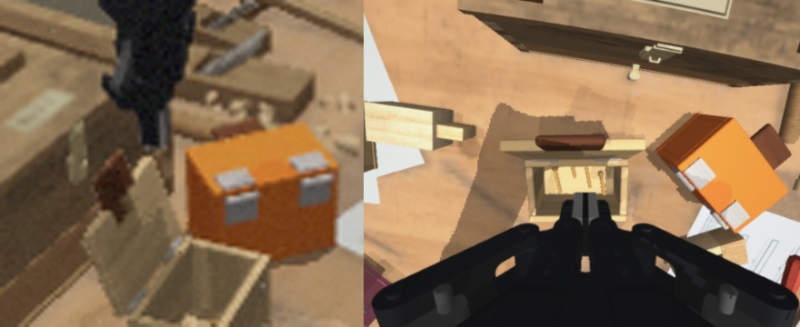

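The scene camera puts the fingertip near z≈209, while the state says 164, so the finger passed over the lid. I'll check this against the wrist depth.

Add to h.py:
```python
def wcloud(s,d,uv=None):
    c=cams.calibration('wrist')
    if uv is None: v,u=np.nonzero(d>0); uv=np.c_[u,v]
    P=rays('wrist',uv)*d[uv[:,1],uv[:,0]][:,None]
    H=np.array(c['hand_eye']); T=P@H[:3,:3].T+H[:3,3]
    return uv,T,T@R.from_euler('xyz',s['tool_rot']).as_matrix().T+s['eef_pos']
```

Run:
```python
from h import *
s,im,d=snap('wrist'); uv,T,W=wcloud(s,d)
print(s['eef_pos'],s['qpos'],s['width'])
print(np.array(cams.calibration('wrist')['hand_eye']).round(2))
h,e=np.histogram(W[:,2],bins=np.arange(-60,260,8));print([(int(a),int(b)) for a,b in zip(e,h)])
m=(T[:,2]>-60)&(np.abs(T[:,1])<25)&(np.abs(T[:,0])<30)
print('fingertip tool', T[m].max(0),T[m].min(0),m.sum())
m=(W[:,0]>655)&(W[:,0]<700)&(W[:,1]>-200)&(W[:,1]<-80)&(W[:,2]>90); print('lid',W[m].max(0),W[m].min(0))
```

```text
[ 644.54213091 -150.47564946  163.8560055 ] [ 0.18233381  0.67439546  0.00821578  1.51226274 -0.00652552  0.95440947
 -1.22613133] -0.2883098989788895
[[   0.     -0.97   -0.26   67.  ]
 [   1.      0.      0.      0.4 ]
 [   0.     -0.26    0.97 -181.41]
 [   0.      0.      0.      1.  ]]
[(-60, 0), (-52, 0), (-44, 0), (-36, 0), (-28, 0), (-20, 0), (-12, 0), (-4, 96135), (4, 7302), (12, 2905), (20, 3334), (28, 1966), (36, 2472), (44, 6685), (52, 1001), (60, 1314), (68, 1453), (76, 4327), (84, 13008), (92, 1691), (100, 1024), (108, 1200), (116, 1345), (124, 1440), (132, 1605), (140, 1030), (148, 2522), (156, 21250), (164, 1564), (172, 440), (180, 1000), (188, 0), (196, 0), (204, 162), (212, 416), (220, 484), (228, 444), (236, 731), (244, 1791)]
fingertip tool [ 29.98686341  24.98474528 165.77500663] [-29.99909501 -24.91329217 -59.95981836] 2874
lid [689.1359836  -80.03099197 306.10918809] [ 655.00093978 -199.99973284   90.08476506]
```

Run:
```python
from h import *
s,im,d=snap('wrist'); uv,T,W=wcloud(s,d)
m=(W[:,2]>195)&(W[:,0]<690)
Q=T[m]; 
for z in range(-34,-100,-6):
    k=(Q[:,2]<z+6)&(Q[:,2]>=z)
    if k.any(): print(z,k.sum(),np.round(np.percentile(Q[k],[2,98],axis=0)).tolist())
```

```text
-46 81 [[7.0, -9.0, -46.0], [12.0, 9.0, -43.0]]
-52 268 [[7.0, -12.0, -52.0], [12.0, 13.0, -46.0]]
-58 330 [[7.0, -13.0, -58.0], [12.0, 14.0, -52.0]]
-64 378 [[7.0, -12.0, -64.0], [12.0, 14.0, -58.0]]
-70 367 [[7.0, -13.0, -70.0], [12.0, 14.0, -64.0]]
-76 388 [[-9.0, -5.0, -76.0], [12.0, 7.0, -70.0]]
-82 595 [[-8.0, -17.0, -82.0], [14.0, 18.0, -76.0]]
-88 1570 [[-7.0, -29.0, -88.0], [15.0, 28.0, -82.0]]
-94 2474 [[-7.0, -34.0, -94.0], [15.0, 35.0, -88.0]]
```

Both cameras agree that the fingers really end 43 mm behind the stated TCP: they are about 33 mm long below the knuckles, and the pose itself is right. I'll allow for that and go back over to push again.

Converted, -40 mm is -0.8, 34 mm is 0.68.

Call:
creep_tool --pt "0 0 -0.8 0 0 0 0" --pt "0 0 -0.6 0 0 0 0" --pt "0.8 0 0 0 0 0 0" --pt "0.8 0 0 0 0 0 0" --pt "0 0 0 0 0 0 0" --pt "0 0 0.8 0 0 0 0" --pt "0 0 0.8 0 0 0 0" --pt "0 0 0.68 0 0 0 0" --pt "0 0 0 0 0 0 0"

```text
clock: 5.95
eef_pos: [718.3, -137.7, 113.6]
tool_rot: [-3.138, 0.011, 0.152]
force: [-0.8, 0.9, 0.1]
width: 0.0
gripper_force: 0.0
```

Run:
```python
from h import *
s,im,d=snap('wrist'); uv,T,W=wcloud(s,d)
m=(T[:,2]>-76)&(T[:,2]<-30)&(abs(T[:,1])<16)&(abs(T[:,0])<14)
print(np.percentile(W[m],[1,99],axis=0).round())
print([(np.round(r['position']).tolist(),round(r['confidence'],2)) for r in models.mark_of('small_lid_tab','wrist')][:3])
```

```text
[[ 713. -150.  157.]
 [ 732. -124.  190.]]
[]
```

Converted, -6 mm is -0.12.

Call:
creep_tool --pt "-0.12 0 0 0 0 0 0" --pt "-0.12 0 0 0 0 0 0" --pt "-0.12 0 0 0 0 0 0" --pt "-0.12 0 0 0 0 0 0" --pt "-0.12 0 0 0 0 0 0" --pt "-0.12 0 0 0 0 0 0" --pt "-0.12 0 0 0 0 0 0" --pt "-0.12 0 0 0 0 0 0"

```text
clock: 6.85
eef_pos: [675.1, -146.0, 119.8]
tool_rot: [-3.142, 0.0, 0.152]
force: [0.4, -0.1, 0.8]
width: 0.0
gripper_force: 0.1
```

Call:
creep_tool --pt "-0.12 0 0 0 0 0 0" --pt "-0.12 0 0 0 0 0 0" --pt "-0.12 0 0 0 0 0 0" --pt "-0.12 0 0 0 0 0 0" --pt "-0.12 0 0 0 0 0 0" --pt "-0.12 0 0 0 0 0 0" --pt "0 0 0 0 0 0 0"

```text
clock: 7.55
eef_pos: [638.8, -151.7, 119.6]
tool_rot: [-3.141, 0.001, 0.151]
force: [0.6, 0.1, 0.6]
width: 0.1
gripper_force: 0.0
```

Run:
```python
from h import *
s,im,d=snap('scene')
print([(np.round(r['position']).tolist(),round(r['confidence'],2)) for r in models.mark_of('small_lid_tab','scene')][:4])
uv,P=cloud('scene',d); m=(P[:,0]>540)&(P[:,0]<700)&(P[:,1]>-200)&(P[:,1]<-90)&(P[:,2]>60)
print(np.histogram(P[m,2],bins=range(60,240,10)))
```

```text
[([273.0, 279.0], 0.91), ([279.0, 134.0], 0.88), ([272.0, 151.0], 0.47)]
(array([119, 165, 156,   9,   9,   8,  11,   7,  11,  42,  27,  44,  46,
        15,  25,  43,  49]), array([ 60,  70,  80,  90, 100, 110, 120, 130, 140, 150, 160, 170, 180,
       190, 200, 210, 220, 230]))
```

Converted, -42 mm is -0.84, -40 mm is -0.8.

Call:
creep_tool --pt "0 0 -0.8 0 0 0 0" --pt "0 0 -0.8 0 0 0 0" --pt "0 0 -0.8 0 0 0 0" --pt "-0.5 -0.84 0 0 0 0 0" --pt "-0.5 -0.84 0 0 0 0 0" --pt "-0.5 -0.84 0 0 0 0 0" --pt "-0.5 -0.84 0 0 0 0 0" --pt "-0.5 -0.84 0 0 0 0 0" --pt "-0.5 -0.84 0 0 0 0 0" --pt "0 0 0 0 0 0 0"

```text
clock: 8.65
eef_pos: [449.6, 81.1, 240.1]
tool_rot: [-3.138, 0.002, 0.162]
force: [0.6, -0.5, 0.3]
width: -0.1
gripper_force: 0.0
```

Run:
```python
from h import *
s,im,d=snap('scene','scene5.png')
for t in('small_lid_tab','large_lid_tab'): print([(np.round(r['position']).tolist(),round(r['confidence'],2)) for r in models.mark_of(t,'scene')][:4])
print(s['qpos'])
```

```text
[([278.0, 136.0], 0.79), ([274.0, 281.0], 0.78), ([293.0, 183.0], 0.7), ([204.0, 284.0], 0.33)]
[([203.0, 282.0], 0.66)]
[-0.20379417  0.29384885 -0.04308581  1.96531573  0.01187622  0.88446903
 -1.66146256]
```

Call:
creep_tool --pt "0 0 0 0 -0.0477 0 0" --pt "0 0 0 0 -0.0477 0 0" --pt "0 0 0 0 -0.0477 0 0" --pt "0 0 0 0 -0.0477 0 0" --pt "0 0 0 0 -0.0477 0 0" --pt "0 0 0 0 0 0 0"

```text
clock: 9.4
eef_pos: [454.5, 73.6, 231.0]
tool_rot: [3.14, 0.765, 0.148]
force: [-0.3, 0.2, -1.1]
width: -0.0
gripper_force: 0.0
```

```bash
python3 -c "
from h import *;s=read_state();print(s['qpos'].round(3) if hasattr(s['qpos'],'round') else s['qpos'])"
```

```text
[-0.183  0.818 -0.023  1.326 -0.022  1.762 -1.624]
```

View pics/scene5.png

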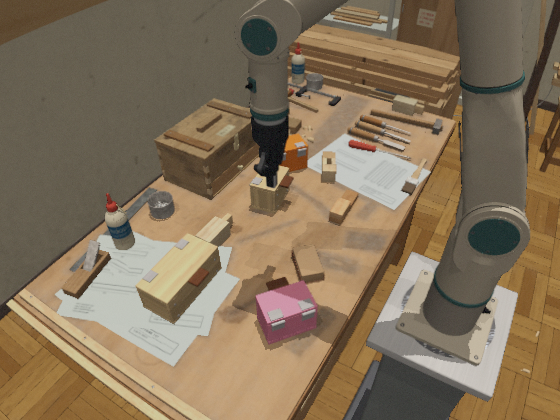

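The small box's lid is shut now, with its tab at about (293,183) on the front. That tilt went the wrong way, so I'll undo it, move toward the large box and tilt so the fingers point forward.

Converted, -37 mm is -0.74, 17 mm is 0.34, -0.15 rad / 3.1416 = -0.0477.

Call:
creep_tool --pt "0 0 0 0 0.0477 0 0" --pt "0 0 0 0 0.0477 0 0" --pt "0 0 0 0 0.0477 0 0" --pt "0 0 0 0 0.0477 0 0" --pt "0 0 0 0 0.0477 0 0" --pt "0.34 -0.74 0.1 0 0 0 0" --pt "0.34 -0.74 0.1 0 0 0 0" --pt "0.34 -0.74 0.1 0 0 0 0" --pt "0.34 -0.74 0.1 0 0 -0.0477 0" --pt "0 0 0 0 0 0 0"

```text
clock: 10.4
eef_pos: [499.8, 237.5, 220.5]
tool_rot: [-3.137, -0.005, 0.31]
force: [-0.4, 0.3, 0.3]
width: 0.1
gripper_force: 0.0
```

Call:
creep_tool --pt "0 0 0 0 0.0477 0 0" --pt "0 0 0 0 0.0477 0 0" --pt "0 0 0 0 0.0477 0 0" --pt "0 0 0 0 0.0477 0 0" --pt "0 0 0 0 0 0 0"

```text
clock: 10.9
eef_pos: [499.9, 222.7, 223.2]
tool_rot: [3.119, -0.454, 0.302]
force: [1.3, 0.3, 0.5]
width: -0.2
gripper_force: 0.0
```

```bash
python3 -c "
from h import *;s=read_state();print(s['qpos'])"
```

```text
[-5.68423261e-01  2.66101684e-01  7.96848782e-04  2.22256456e+00
  5.65750804e-01  2.57220419e-01 -2.36214113e+00]
```

The rows are not in the units I measure in: shifts go in shares of 50 mm and turns go in shares of pi rad. I convert before sending: -0.15 rad / 3.1416 = -0.0477.

Call:
creep_tool --pt "0 0 0 0 0 -0.0477 0" --pt "0 0 0 0 0 -0.0477 0" --pt "0 0 0 0 0 -0.0477 0" --pt "0 0 0 0 0 -0.0477 0" --pt "0 0 0 0 0 -0.0477 0" --pt "0 0 0 0 0 -0.0477 0" --pt "0 0 0 0 0 -0.0477 0" --pt "0 0 0 0 0 -0.0477 0" --pt "0 0 0 0 0 -0.0477 0" --pt "0 0 0 0 0 -0.0477 0" --pt "0 0 0 0 0 -0.0223 0" --pt "0 0 0 0 0 0 0"

```text
clock: 12.1
eef_pos: [503.2, 223.2, 223.4]
tool_rot: [2.687, 0.017, 1.858]
force: [0.2, -0.3, 1.3]
width: 0.2
gripper_force: 0.0
```

Call:
creep_tool --pt "0 0 0 0 -0.0159 0.0318 0" --pt "0 0 0 0 -0.0159 0.0318 0" --pt "0 0 0 0 -0.0159 0.0318 0" --pt "0 0 0 -0.0318 0 0 0" --pt "0 0 0 -0.0318 0 0 0" --pt "0 0 0 -0.0318 0 0 0" --pt "0 0 0 0 0 0 0"

```text
clock: 12.8
eef_pos: [501.3, 217.4, 219.7]
tool_rot: [2.489, 0.04, 1.515]
force: [0.5, -0.3, 0.0]
width: 0.1
gripper_force: 0.0
```

Create st.py:
```python
from h import *
s=read_state();print(np.round(s['qpos'],2));M=R.from_euler('xyz',s['tool_rot']).as_matrix()
print('eef',np.round(s['eef_pos'],1),'tip',np.round(s['eef_pos']-43*M[:,2],1),'f',np.round(s['force'],1),s['clock']);print('x,y,z',M.T.round(2).tolist())
```

```bash
python3 st.py
```

```text
[-0.71  0.33 -0.14  2.32  1.47  0.56 -2.21]
eef [501.3 217.4 219.7] tip [475.3 220.2 253.8] f [ 0.5 -0.3  0. ] 12.8
x,y,z [[0.06, 1.0, -0.04], [0.79, -0.02, 0.61], [0.6, -0.07, -0.79]]
```

Converted, 31.2 mm is 0.624, -23.6 mm is -0.472.

Call:
creep_tool --pt "0.192 -0.472 0.624 0 0 0 0" --pt "0.192 -0.472 0.624 0 0 0 0" --pt "0.192 -0.472 0.624 0 0 0 0" --pt "0.192 -0.472 0.624 0 0 0 0" --pt "0.192 -0.472 0.624 0 0 0 0" --pt "0 0 0 0 0 0 0"

```text
clock: 13.4
eef_pos: [504.8, 256.5, 16.4]
tool_rot: [2.499, 0.045, 1.511]
force: [0.2, 0.8, 1.1]
width: -0.3
gripper_force: 0.0
```

```bash
python3 st.py
```

Run:
```python
from h import *
s,im,d=snap('wrist','w6.png'); uv,T,W=wcloud(s,d)
m=(W[:,2]>76)&(W[:,2]<97)&(W[:,1]>150)&(W[:,1]<370)&(W[:,0]>500)&(W[:,0]<680); r=cv2.minAreaRect(W[m][:,:2].astype(np.float32)); print(r,W[m].min(0))
print([(np.round(r['position']).tolist(),round(r['confidence'],2)) for r in models.mark_of('large_lid_tab','wrist')][:3])
```

```text
[-0.62  0.87 -0.37  2.35  2.04  0.91 -2.92]
eef [504.8 256.5  16.4] tip [479.2 259.6  50.8] f [0.2 0.8 1.1] 13.4
x,y,z [[0.06, 1.0, -0.04], [0.8, -0.02, 0.6], [0.6, -0.07, -0.8]]
((597.8418579101562, 262.15313720703125), (129.26260375976562, 198.36375427246094), 1.6029952764511108) [532.82643532 163.9141291   76.00827532]
[([404.0, 256.0], 0.8)]
```

View pics/w6.png

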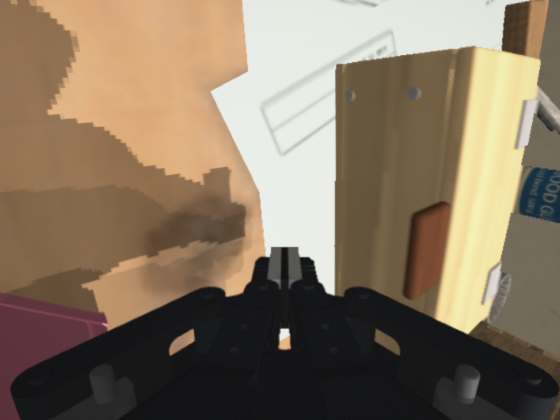

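The wrist view shows the tab at about (428,250), ahead of the fingers, with nothing in the way. q7 is close to its limit, so I'll roll a little, then work out the world-axis steps in tool axes.

Converted, -0.15 rad / 3.1416 = -0.0477.

Call:
creep_tool --pt "0 0 0 0 0 -0.0477 0" --pt "0 0 0 0 0 -0.0477 0" --pt "0 0 0 0 0 0 0"

```text
clock: 13.8
eef_pos: [508.6, 256.8, 28.8]
tool_rot: [2.513, 0.219, 1.753]
force: [0.3, 0.1, -0.3]
width: 0.1
gripper_force: 0.0
```

Add to st.py:
```python
n=np.array([-M[2,2],0,0]);a=M[:,2];n=np.cross(np.cross(a,[0,0,1]),a);n/=np.linalg.norm(n)
C=s['eef_pos']-43*a+14*n;print('C',C.round(1),'a',a.round(2))
p=C
for t in([545,261,68],[550.7,261,105.5],[567,261,139.7],[596,261.5,169.8],[622.4,262,184.4],[649.5,262.5,191.2],[666,263,192],[684,263,190]):
    t=np.array(t); 
    if len(sys.argv)>1 and t[2]<=C[2]+3 and t[0]<=C[0]+3: continue
    print(t,(M.T@(t-p)).round(1)); p=t
```

```bash
sed -i '1i import sys' st.py; python3 st.py
```

```text
[-0.67  0.83 -0.3   2.36  2.06  0.86 -2.66]
eef [508.6 256.8  28.8] tip [482.4 259.7  62.7] f [ 0.3  0.1 -0.3] 13.8
x,y,z [[-0.18, 0.96, -0.22], [0.77, 0.27, 0.57], [0.61, -0.07, -0.79]]
C [493.4 258.5  71.3] a [ 0.61 -0.07 -0.79]
[545 261  68] [-6.  38.7 33.9]
[550.7 261.  105.5] [ -9.2  25.9 -26.1]
[567.  261.  139.7] [-10.3  32.2 -17.1]
[596.  261.5 169.8] [-11.2  39.8  -6.1]
[622.4 262.  184.4] [-7.4 28.9  4.5]
[649.5 262.5 191.2] [-5.8 25.  11.1]
[666 263 192] [-2.6 13.3  9.4]
[684 263 190] [-2.7 12.8 12.6]
```

Converted, 9.7 mm is 0.194, 8.5 mm is 0.17.

Call:
creep_tool --pt "-0.03 0.194 0.17 0 0 0 0" --pt "-0.03 0.194 0.17 0 0 0 0" --pt "-0.03 0.194 0.17 0 0 0 0" --pt "-0.03 0.194 0.17 0 0 0 0" --pt "0 0 0 0 0 0 0"

```text
clock: 14.3
eef_pos: [559.9, 259.6, 22.0]
tool_rot: [2.517, 0.217, 1.753]
force: [-0.9, -0.3, 0.2]
width: 0.1
gripper_force: 0.1
```

```bash
python3 st.py 1
```

```text
[-0.61  0.84 -0.25  2.26  2.08  0.78 -2.55]
eef [559.9 259.6  22. ] tip [533.8 262.5  56.1] f [-0.9 -0.3  0.2] 14.3
x,y,z [[-0.18, 0.96, -0.22], [0.77, 0.27, 0.57], [0.61, -0.07, -0.79]]
C [544.8 261.3  64.6] a [ 0.61 -0.07 -0.79]
[545 261  68] [-1.   2.  -2.6]
[550.7 261.  105.5] [ -9.1  25.8 -26.2]
[567.  261.  139.7] [-10.3  32.2 -17.2]
[596.  261.5 169.8] [-11.2  39.8  -6.3]
[622.4 262.  184.4] [-7.3 28.9  4.4]
[649.5 262.5 191.2] [-5.8 25.  11. ]
[666 263 192] [-2.6 13.4  9.3]
[684 263 190] [-2.8 12.8 12.5]
```

Call:
creep_tool --pt "-0.046 0.13 -0.13 0 0 0 0" --pt "-0.046 0.13 -0.13 0 0 0 0" --pt "-0.046 0.13 -0.13 0 0 0 0" --pt "-0.046 0.13 -0.13 0 0 0 0" --pt "0 0 0 0 0 0 0"

```text
clock: 14.8
eef_pos: [565.2, 260.8, 61.8]
tool_rot: [2.514, 0.217, 1.755]
force: [-1.3, -0.8, 0.0]
width: -0.4
gripper_force: 0.6
```

```bash
python3 st.py 1
```

Run:
```python
from h import *
s,im,d=snap('wrist'); uv,T,W=wcloud(s,d)
m=(W[:,2]>60)&(W[:,1]>300)&(W[:,1]<355)&(W[:,0]>540)&(W[:,0]<670)
q=W[m]; print(len(q))
for x in range(545,670,15):
    k=abs(q[:,0]-x)<7
    if k.any(): print(x,np.median(q[k,2]).round(1))
```

```text
[-0.62  0.75 -0.23  2.25  2.    0.71 -2.44]
eef [565.2 260.8  61.8] tip [539.  263.5  95.8] f [-1.3 -0.8  0. ] 14.8
x,y,z [[-0.18, 0.96, -0.22], [0.77, 0.27, 0.57], [0.61, -0.06, -0.79]]
C [550.  262.4 104.3] a [ 0.61 -0.06 -0.79]
[567.  261.  139.7] [-12.   33.  -17.6]
[596.  261.5 169.8] [-11.2  39.8  -6.2]
[622.4 262.  184.4] [-7.4 28.9  4.5]
[649.5 262.5 191.2] [-5.8 25.  11.1]
[666 263 192] [-2.7 13.3  9.4]
[684 263 190] [-2.8 12.8 12.5]
10627
560 76.9
575 117.4
590 112.7
605 107.8
620 103.5
635 98.7
650 95.2
665 92.2
```

The lid is at about 0.3 rad and following as planned. I'll carry on along the arc.

Converted, 10 mm is 0.2, 8.2 mm is 0.164.

Call:
creep_tool --pt "-0.06 0.164 -0.088 0 0 0 0" --pt "-0.06 0.164 -0.088 0 0 0 0" --pt "-0.06 0.164 -0.088 0 0 0 0" --pt "-0.06 0.164 -0.088 0 0 0 0" --pt "-0.056 0.2 -0.032 0 0 0 0" --pt "-0.056 0.2 -0.032 0 0 0 0" --pt "-0.056 0.2 -0.032 0 0 0 0" --pt "-0.056 0.2 -0.032 0 0 0 0" --pt "0 0 0 0 0 0 0"

```text
clock: 15.75
eef_pos: [611.8, 259.9, 126.4]
tool_rot: [2.515, 0.218, 1.755]
force: [-0.9, -0.0, -0.2]
width: 0.1
gripper_force: 0.2
```

```bash
python3 st.py 1
```

```text
[-0.62  0.63 -0.13  2.13  1.77  0.55 -2.11]
eef [611.8 259.9 126.4] tip [585.6 262.7 160.4] f [-0.9 -0.  -0.2] 15.75
x,y,z [[-0.18, 0.96, -0.22], [0.77, 0.27, 0.57], [0.61, -0.06, -0.79]]
C [596.6 261.5 169. ] a [ 0.61 -0.06 -0.79]
[622.4 262.  184.4] [-7.5 28.9  3.5]
[649.5 262.5 191.2] [-5.8 25.  11.1]
[666 263 192] [-2.6 13.3  9.4]
[684 263 190] [-2.8 12.8 12.5]
```

Converted, 9.6 mm is 0.192, 6.2 mm is 0.124.

Call:
creep_tool --pt "-0.05 0.192 0.024 0 0 0 0" --pt "-0.05 0.192 0.024 0 0 0 0" --pt "-0.05 0.192 0.024 0 0 0 0" --pt "-0.03 0.124 0.056 0 0 0 0" --pt "-0.03 0.124 0.056 0 0 0 0" --pt "-0.03 0.124 0.056 0 0 0 0" --pt "-0.03 0.124 0.056 0 0 0 0" --pt "0 0 0 0 0 0 0"

```text
clock: 16.55
eef_pos: [664.4, 259.8, 147.3]
tool_rot: [2.516, 0.218, 1.755]
force: [-0.2, 0.2, -0.5]
width: 0.2
gripper_force: 0.0
```

```bash
python3 st.py 1
```

Run:
```python
from h import *
s,im,d=snap('scene'); uv,P=cloud('scene',d)
m=(P[:,2]>96)&(P[:,1]>190)&(P[:,1]<240)&(P[:,0]>600)&(P[:,0]<740); q=P[m]; 
for z in range(100,200,15):
    k=abs(q[:,2]-z)<7
    if k.any(): print(z,k.sum(),np.median(q[k,0]).round(1))
```

```text
[-0.58  0.63 -0.08  2.01  1.59  0.48 -1.85]
eef [664.4 259.8 147.3] tip [638.3 262.6 181.3] f [-0.2  0.2 -0.5] 16.55
x,y,z [[-0.18, 0.96, -0.22], [0.77, 0.27, 0.57], [0.61, -0.07, -0.79]]
C [649.3 261.4 189.9] a [ 0.61 -0.07 -0.79]
[666 263 192] [-1.9 14.6  8.3]
[684 263 190] [-2.8 12.8 12.5]
100 26 660.8
115 27 658.9
130 19 658.1
```

Near upright (about 1.45 rad). I'll push slowly past vertical.

Converted, 4.5 mm is 0.09, 3.3 mm is 0.066.

Call:
creep_tool --pt "-0.014 0.09 0.06 0 0 0 0" --pt "-0.014 0.09 0.06 0 0 0 0" --pt "-0.014 0.09 0.06 0 0 0 0" --pt "-0.014 0.066 0.062 0 0 0 0" --pt "-0.014 0.066 0.062 0 0 0 0" --pt "-0.014 0.066 0.062 0 0 0 0" --pt "-0.014 0.066 0.062 0 0 0 0" --pt "0 0 0 0 0 0 0" --pt "0 0 0 0 0 0 0"

```text
clock: 17.5
eef_pos: [697.7, 261.4, 146.1]
tool_rot: [2.518, 0.218, 1.756]
force: [-0.5, -0.2, 0.3]
width: -0.1
gripper_force: 0.0
```

```bash
python3 st.py 1
```

Run:
```python
from h import *
s,im,d=snap('scene','scene7.png'); uv,P=cloud('scene',d)
m=(P[:,2]>96)&(P[:,1]>175)&(P[:,1]<240)&(P[:,0]>600)&(P[:,0]<740); q=P[m]; 
for z in range(100,220,15):
    k=abs(q[:,2]-z)<7
    if k.any(): print(z,k.sum(),np.median(q[k,0]).round(1))
```

```text
[-0.56  0.66 -0.08  1.93  1.53  0.46 -1.74]
eef [697.7 261.4 146.1] tip [671.6 264.2 180.2] f [-0.5 -0.2  0.3] 17.5
x,y,z [[-0.18, 0.96, -0.22], [0.77, 0.27, 0.57], [0.61, -0.07, -0.79]]
C [682.7 263.  188.7] a [ 0.61 -0.07 -0.79]
[666 263 192] [  2.3 -11.  -12.7]
100 50 670.5
115 42 674.7
130 25 680.5
145 7 683.1
```

View pics/scene7.png

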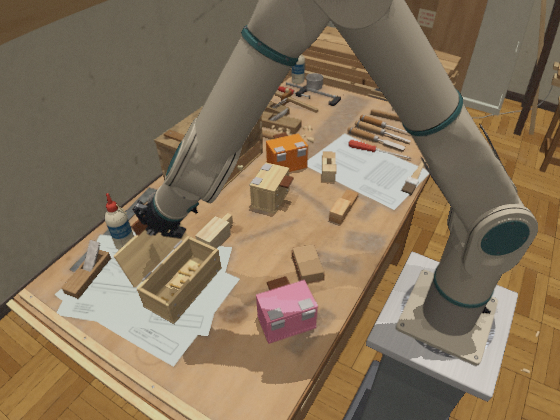

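The lid is leaning back fully open (slope ≈1.9 rad), and the small box is shut. I'll withdraw backwards along the fingers and verify.

Converted, -45 mm is -0.9, -40 mm is -0.8.

Call:
creep_tool --pt "0 0 -0.4 0 0 0 0" --pt "0 0 -0.8 0 0 0 0" --pt "0 0 -0.9 0 0 0 0" --pt "0 0 -0.9 0 0 0 0" --pt "0 0 -0.9 0 0 0 0" --pt "0 0 0 0 0 0 0" --pt "0 0 0 0 0 0 0" --pt "0 0 0 0 0 0 0"

```text
clock: 18.35
eef_pos: [579.6, 273.1, 299.8]
tool_rot: [2.519, 0.219, 1.755]
force: [0.4, -0.1, 0.4]
width: -0.2
gripper_force: 0.0
```

Run:
```python
from h import *
s,im,d=snap('scene'); 
f=np.load('scene1.npz'); 
uv,P=cloud('scene',d); m=(P[:,2]>96)&(P[:,1]>165)&(P[:,1]<360)&(P[:,0]>600)&(P[:,0]<740); q=P[m]
for z in range(100,220,15):
    k=abs(q[:,2]-z)<7
    if k.any(): print(z,k.sum(),np.median(q[k,0]).round(1))
for t in ('tenon','sanding','mortise','halving','small_box','large_box'): print(t,[(np.round(r['extent']).tolist(),round(r['confidence'],2)) for r in models.search_frame(t,'scene')][:3])
s,im2,d2=snap('top'); uv,P=cloud('top',d2)
m=(uv[:,0]>293)&(uv[:,0]<356)&(uv[:,1]>140)&(uv[:,1]<205)&(P[:,2]>84)&(P[:,2]<96);print('small lid',m.sum(),cv2.minAreaRect(P[m][:,:2].astype(np.float32)) if m.sum()>5 else '',np.median(P[m,2]))
cv2.imwrite('pics/end.png',np.hstack([im[100:400,90:400],im2[80:380,90:440]]))
```

```bash
python3 st.py 1|head -2
```

```text
100 296 669.4
115 372 674.5
130 391 679.3
145 394 684.5
160 391 689.8
175 374 695.1
190 117 700.0
205 46 704.5
tenon [([193.0, 212.0, 233.0, 247.0], 0.96), ([114.0, 204.0, 186.0, 287.0], 0.57)]
sanding [([291.0, 247.0, 321.0, 282.0], 0.74), ([330.0, 188.0, 357.0, 222.0], 0.31)]
mortise [([251.0, 164.0, 293.0, 215.0], 0.65), ([324.0, 152.0, 336.0, 181.0], 0.6)]
halving [([329.0, 189.0, 359.0, 224.0], 0.68)]
small_box [([246.0, 165.0, 296.0, 214.0], 0.95), ([254.0, 276.0, 318.0, 344.0], 0.87), ([267.0, 132.0, 309.0, 173.0], 0.6)]
large_box [([116.0, 204.0, 222.0, 322.0], 0.95), ([251.0, 163.0, 293.0, 193.0], 0.22)]
small lid 1872 ((593.2985229492188, -150.21861267089844), (113.14664459228516, 121.12115478515625), 9.087482452392578) 90.03754890310694
[-0.61  0.32 -0.22  2.    1.05  0.68 -1.35]
eef [579.6 273.9 300.1] tip [553.5 276.7 334.2] f [-0.2 -0.1  0.7] 18.75
```

View pics/end.png

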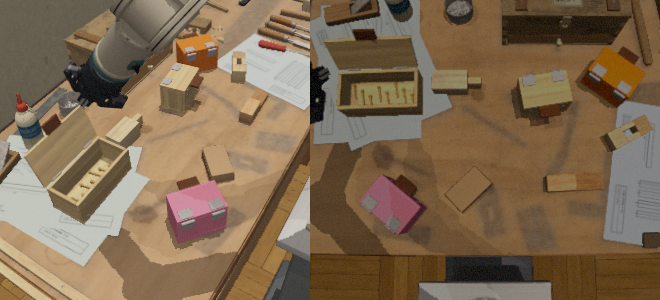

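The large lid leans fully open and the small lid is flat shut at z = 90. The neighbouring objects are where they were, and the robot is clear, so I'm handing in.

```bash
python3 -c "
from h import *;print(ctrl.finish_job())"
```

```text
the job is handed in; nothing more can be done
None
```

The job is done and handed in: the small box's lid is shut, the large box's lid leans fully open (about 1.9 rad), and the last pictures show both boxes and the other things still in place, with the arm clear; it took about 19 s.

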